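# Free the seized hinge pin of a folding drone arm

## Task

The hinge pin of this folding drone arm has seized in its red bracket: work it out upwards by twisting it back and forth while you pull, without dragging the loose steel plate about or pulling it up off the bench, and lay the pin down in the steel tray. Then draw the arm out of the bracket and lay it flat on the green mat, motor up and all of it on the mat. Leave the pliers, the bottle and the red tape where they are.

Things in the scene. Friction and masses are not known exactly. Their poses are not given: they have to be found in the camera images.
- fixture: Loose steel plate 240 x 150 x 12 mm, 2.4 kg with the red clevis bracket and black rest bolted on it. Origin on the vertical axis of the pin bores, at the plate's underside; z up; -x points along the drone arm, from bracket to rest. Plate: x -160 to +80 mm, y +-75. Rest under the motor end: x -158 to -136, y +-28, top 36 mm above the bench
- bore (a point): Centre of the pin bore at the top of the bracket's upper lug, 74 mm above the bench; frame as fixture. Lugs: x -25 to +45 mm, y +-25; lower 12 to 36 mm, upper 62 to 74 mm above the bench; open in front (-x) and at the sides, wall behind from x 33 mm; flanges to y +-44, 25 mm high. The pin is easy in the upper lug and the arm, seized in the lower lug
- pin: Seized steel hinge pin with a T-handle, 93 mm long, shank 12 mm, 0.09 kg, upright, tip 14 mm above the bench at the start. Origin at the tip, z towards the handle, y along the T-bar. A 21 mm collar, 60 to 64 mm from the tip, sits on the upper lug. It is loose after 20 mm of rise; after 62 mm the tip is clear above the bracket. It turns either way without limit or spring-back
- pin_grip (a point): Centre of the T-bar (10 mm thick, 46 mm long along y), 88 mm from the tip; frame as pin. A straight pull meets 35 to 55 N of dry friction, more than the plate weighs (about 24 N), so the plate rises too. Friction opposes the direction of sliding: with 3 mm of rise or less per 1 rad of turn at the same time (0.2 to 0.35 N m), little pull is left; rise only while turning
- boom: Folding drone arm, 190 mm long, 0.23 kg: aluminium knuckle 40 x 36 x 24 mm with a 16 mm hole, black tube, motor clamp 34 x 34 x 24 mm with a motor on top (60 mm high over all). Origin: centre of the pin hole, on the underside; z up; tube towards -x. At the start its underside is 36 mm above the bench, on lower lug and rest; knuckle and clamp have flat undersides in one plane
- boom_grip (a point): On the axis of the arm's 18 mm tube near the centre of mass, x -70 mm, 14 mm above the underside; frame as boom. The tube may be gripped across from x -45 to -95 mm. The knuckle has 2 mm of play below the upper lug; only the pin holds it. With the pin out, the arm slides out along its own -x and is clear of the bracket after 45 mm
- boom_motor_end (a point): Centre of the motor clamp, x -150 mm, 12 mm above the arm's underside; frame as boom. The clamp ends at x -167 mm
- mat: Green work mat, 260 (x) x 180 (y) x 3 mm, fixed on the bench. Origin under its centre
- tray: Open steel parts tray, fixed on the bench, 190 (x) x 200 (y) x 26 mm outside; walls and floor 3 mm. Origin under its centre. Let go upright, the pin may stay standing in it; let go leaning by 0.3 rad or more with its tip on the floor, it falls over that way
- pliers: Bystander: small cutting pliers with red grips, 115 x 95 x 12 mm, lying at the left. Origin under the centre
- bottle: Bystander: small upright bottle, 33 mm wide, 112 mm tall. Origin under its centre
- tape: Bystander: red roll of tape, 57 mm wide, 24 mm high. Origin under its centre

How it is judged:
By the outcome, as a careful person would: the job done as asked, in the order asked, and still so for the second after the job is handed in, with the robot touching nothing.
It also fails if it takes over 72 s, if anything falls off the work surface, if the arm or the gripper's body presses on something with over 40 N, if the wrist force passes 120 N, or if a joint passes its speed limit or range.

## Robot

A 7-joint arm with a two-finger parallel gripper is mounted at the origin on a cart in front of the work surface, level with it; the furniture and walls round the work are solid. World frame = base frame: x ahead of the robot, y to its left, z up, the work surface at z = 0. Lengths are in m, angles in rad, forces in N, time in s.
With the tool pointing down it reaches from about 0.425 to 0.925 m from the base axis. Payload 6.8 kg.
Tool frame: the origin (TCP) lies at the very end of the fingers, on their centre line; the grasp point (between the pads) lies 19 mm behind it; z points along the fingers, y is the line along which they close (so a half turn about z gives the same grasp; the last joint's range is limited). The gripper opens to 85 mm and grips with 20 to 120 N. Pads are 22 mm wide; open, the fingers measure 114 mm over their backs; the gripper's body (76 mm by 85 mm) begins 54 mm behind the grasp point. The pads swing forward as they close: fully open they stand 13 mm farther back than shut.
Start: joints at [1.176, 0.477, 0.022, 1.555, -0.011, 1.109, -0.083], TCP at [0.191, -0.647, 0.231] pointing down, gripper open.
Joint ranges: [-2.96, 2.96], [-0.34, 2.1], [-1.41, 1.46], [0.24, 2.44], [-1.37, 4.51], [0.17, 1.92], [-2.96, 2.96]. Speed limits (rad/s): [2.39, 2.39, 3.14, 3.14, 3.14, 3.14, 3.14].

## Interface

Orientations are given as a unit quaternion [w, x, y, z].
In Python, from station import * gives the robot as it stands.
- The arm moves only by the tool jog_arm, never from a script. Its argument "moves" is one flat list of numbers, 7 for each row, row after row: the shift along the tool's x, y, z normalised to -1 to 1, where 1 is 20 mm, then the turn, a rotation vector about the tool's x, y, z normalised to -1 to 1, where 1 is 4 degrees, then the opening, from 0 (shut) to 1 (fully open). In form: [x, y, z, rx, ry, rz, claw, x, y, z, rx, ry, rz, claw, ...]. A call has exactly 8 rows; each row shifts and turns the commanded pose from where the row before left it, along the tool's axes as they then stand; what a row does not reach is not made up. A row lasts 1/12 s, in which the tool goes at most 41.7 mm and 7.16 degrees, less where a joint would pass 70% of its speed; a pose out of reach is approached as far as the arm can. A call with a number of a shift or a turn outside -1 to 1 is refused whole. A call with a gripper value outside its range is refused whole. The fingers move at their own pace and stop on an object; "grip_force" is the grip in N (left out, the last holds). Time passes only in rows, so rows that do not move let the fingers close, or fill a call up. It gives the time, the measured TCP pose, the force, the opening and the grip force at its end, in the units of the state.
- get_obs(): the state, without advancing time (a new reading comes with each control period).
- read_camera(name): name is "scene" or "top" or "wrist"; returns a dict with "color" (420x560x3 uint8, blue, green, red), "fx", "fy", "cx", "cy" (pixels), "rvec" (rotation vector, rad) and "tvec" (3), from world to camera coordinates, as OpenCV has them. Camera axes: x right, y down, z forward; pixel columns grow to the right and rows downward; lengths in m; the calibration is good to about 2 mm. A picture is of the moment at which its call begins. There is no depth.
- hand_in(): hands the job in; it is judged then, once.
The state is a dict: "t": time; "q": joint angles; "joint_vel": joint speeds; "joint_torque": joint torques, N m; "eef_pos": TCP position; "tool_rot": TCP orientation; "contact_force": force on the tool from outside, world axes, zero at the start; "torque": the same for the moment, N m; "gripper_width": opening from 0.0 (shut) to 1.0 (fully open); "grasp_force": force on a finger pad.
Only numpy, scipy, OpenCV 4.12 (cv2) and the standard library are available. Lean on these libraries where they do the work, as an engineer would, in place of code of your own. Each camera call takes 0.05 s, during which the arm holds its last target. There are 200 camera calls.

## Working session

There is one attempt and no reset: what is moved stays moved. The work goes in short steps, Python scripts to look and compute and a tool call to move; the robot and the scene stay as the last step left them, time stands still between calls to the robot, and variables do not carry over. Pictures are saved under pics/ and viewed, at most 10 in all, crops included, and the job is handed in when it is done.

Besides the shell and the picture viewer there is one more tool, called after "Call:" in YAML: its name, and indented under it one key for each argument. jog_arm: Moves the arm, as the interface text tells. Scaled input: -1 to 1 covers 20 mm each way for a shift and 4 degrees each way for a turn. Its arguments: {"type":"object","properties":{"moves":{"type":"array"},"grip_force":{"type":"number"}},"required":["moves"]}

```bash
ls; mkdir -p pics; python3 - <<'E'
from station import *
import cv2,numpy as np
o=get_obs();print({k:np.round(v,3).tolist() for k,v in o.items()})
for n in("scene","top"):
    c=read_camera(n);cv2.imwrite(f"pics/{n}0.png",c["color"])
    print(n,[c[k] for k in("fx","fy","cx","cy")],np.array(c["rvec"]).ravel(),np.array(c["tvec"]).ravel())
E
```

```text
pics
{'t': 0.0, 'q': [1.176, 0.478, 0.022, 1.556, -0.012, 1.109, -0.083], 'joint_vel': [-0.001, 0.001, -0.001, -0.001, -0.001, -0.001, -0.0], 'joint_torque': [-0.001, -59.644, 1.608, -28.12, 0.012, 0.009, -0.0], 'eef_pos': [0.191, -0.647, 0.23], 'tool_rot': [-0.001, 0.99, 0.143, -0.0], 'contact_force': [0.776, -0.049, 0.194], 'torque': [-0.042, -0.076, -0.051], 'grasp_force': 0.0, 'gripper_width': 0.997}
scene [379.23103654633553, 379.23103654633553, 270.89335585094153, 201.89024854670663] [ 0.5876532  -2.35505466  1.51008072] [0.54475808 0.14271986 0.91200462]
top [394.14072748347485, 394.14072748347485, 281.0723328684979, 207.37034784909017] [ 2.13726952 -2.10170218  0.17405068] [0.09607414 0.58629134 1.04543653]
```

View pics/scene0.png

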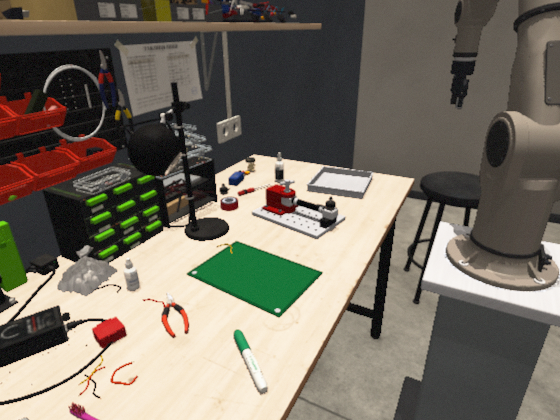

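View pics/top0.png

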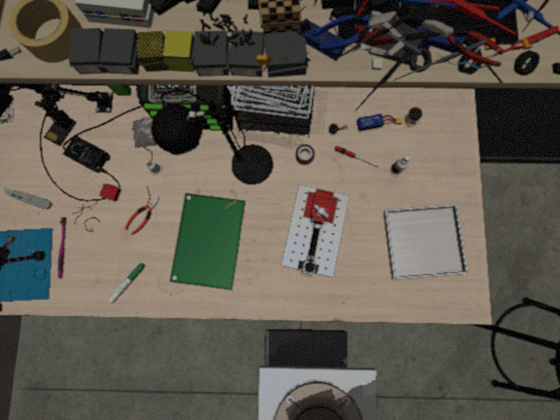

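Scene view: fixture with the red bracket (280,200), tray (340,180), mat (255,273), tape (230,203), bottle (279,168) behind the bracket and pliers (175,318). Top view: bracket (322,206), motor (309,266), mat (208,241), tray (425,242), bottle (401,165) and tape (305,153).

```bash
cat > h.py <<'E'
from station import *
import cv2,numpy as np
from scipy.spatial.transform import Rotation as R
class Cam:
    def __init__(s,n):
        c=read_camera(n);s.im=c["color"];s.K=np.array([[c["fx"],0,c["cx"]],[0,c["fy"],c["cy"]],[0,0,1]])
        s.r=np.array(c["rvec"],float).ravel();s.t=np.array(c["tvec"],float).ravel();s.Rm=cv2.Rodrigues(s.r)[0];s.c=-s.Rm.T@s.t
    def ray(s,p):
        d=s.Rm.T@np.linalg.inv(s.K)@np.array([p[0],p[1],1.]);return d/np.linalg.norm(d)
    def plane(s,p,z):
        d=s.ray(p);return s.c+d*(z-s.c[2])/d[2]
    def px(s,P):
        return cv2.projectPoints(np.array(P,float).reshape(-1,1,3),s.r,s.t,s.K,None)[0].reshape(-1,2)
def tri(c1,p1,c2,p2):
    a,b=c1.ray(p1),c2.ray(p2);s=np.linalg.lstsq(np.c_[a,-b],c2.c-c1.c,rcond=None)[0]
    A,B=c1.c+a*s[0],c2.c+b*s[1];return (A+B)/2,np.linalg.norm(A-B)
def blobs(m,amin):
    m=cv2.morphologyEx(m.astype(np.uint8)*255,cv2.MORPH_CLOSE,np.ones((3,3)))
    return sorted([k for k in cv2.findContours(m,cv2.RETR_EXTERNAL,cv2.CHAIN_APPROX_NONE)[0] if cv2.contourArea(k)>amin],key=cv2.contourArea,reverse=True)
E
python3 - <<'E'
from h import *
np.set_printoptions(precision=4,suppress=True)
t=Cam("top");s=Cam("scene")
for n,c in(("top",t),("scene",s)):
    h=cv2.cvtColor(c.im,cv2.COLOR_BGR2HSV)
    g=blobs((h[...,0]>50)&(h[...,0]<85)&(h[...,1]>130)&(h[...,2]>50),1000)[0]
    b=cv2.boxPoints(cv2.minAreaRect(cv2.convexHull(g))) if n=="top" else cv2.approxPolyDP(cv2.convexHull(g),6,True)[:,0]
    P=np.array([c.plane(p,.003) for p in b]);print(n,"mat",P[:,:2].tolist(),P.mean(0))
    r=((h[...,0]<8)|(h[...,0]>172))&(h[...,1]>140)&(h[...,2]>60)
    for k in blobs(r,60):
        m=k[:,0].mean(0)
        print(n,"red",m,cv2.contourArea(k),c.plane(m,.0)[:2],c.plane(m,.074)[:2])
# tray corners
for p in((385,212),(461,206),(466,272),(393,279)): print("tray",t.plane(p,.026)[:2])
print("plate",[t.plane(p,.012)[:2].tolist() for p in((300,186),(350,192),(331,276),(283,267))])
print("motor/pin/bottle",t.plane((309,266),.09)[:2],t.plane((322,208),.1)[:2],t.plane((399,170),0)[:2])
a=cv2.resize(t.im[170:290,270:410],None,fx=4,fy=4,interpolation=cv2.INTER_CUBIC)
b=cv2.resize(s.im[150:245,220:390],None,fx=4,fy=4,interpolation=cv2.INTER_CUBIC)
cv2.imwrite("pics/c1.png",cv2.resize(np.vstack([cv2.copyMakeBorder(a,0,0,0,120,0),b]),None,fx=.69,fy=.69))
E
```

```text
top mat [[0.38085563893571356, 0.4157489203210512], [0.638487189165234, 0.38726134495633513], [0.6104047963064303, 0.21451709151470563], [0.3555947973098441, 0.24954274279240427]] [0.4963 0.3168 0.003 ]
top red [320.581 205.981] 734.5 [ 0.6003 -0.0086] [ 0.5864 -0.0024]
top red [476.5415  10.7317] 344.5 [ 1.2424 -0.5059] [ 1.1866 -0.4673]
top red [108.8958 191.1875] 176.0 [0.6353 0.619 ] [0.6192 0.5843]
top red [543.1143  33.9286] 156.0 [ 1.1621 -0.7081] [ 1.1116 -0.6563]
top red [483.7692  38.8769] 120.5 [ 1.1434 -0.5215] [ 1.0941 -0.4819]
top red [479.7627  56.7627] 70.5 [ 1.0817 -0.5046] [ 1.0364 -0.4661]
scene mat [[0.6284843090594039, 0.3875099081022938], [0.6096356832625969, 0.21432957634731364], [0.35778828274530444, 0.23913006325050468], [0.3755035783678515, 0.41565588605740433]] [0.4929 0.3142 0.003 ]
scene red [ 49.0887 166.7095] 3892.5 [1.6761 0.0441] [1.4502 0.1717]
scene red [ 28.1538 113.9145] 1863.0 [ 2.9294 -0.6183] [ 2.5238 -0.3958]
scene red [108.5059 331.9176] 586.5 [0.6433 0.6009] [0.5655 0.6486]
scene red [280.694  200.1343] 525.0 [ 0.6311 -0.0867] [0.5551 0.0596]
scene red [104.7755  77.3061] 91.5 [ 4.3973 -2.4891] [ 3.7813 -1.9983]
scene red [167.0408 324.7755] 84.5 [0.5577 0.5346] [0.4921 0.5919]
scene red [229.    205.825] 82.0 [0.7602 0.0277] [0.6656 0.1577]
scene red [184.7143 320.2857] 66.5 [0.5355 0.509 ] [0.4731 0.5699]
tray [ 0.5808 -0.1893]
tray [ 0.6015 -0.405 ]
tray [ 0.4163 -0.407 ]
tray [ 0.3937 -0.2058]
plate [[0.6565431329227864, 0.052478301630046284], [0.6407400466289095, -0.09306117757861099], [0.3989063027973123, -0.03678842811135907], [0.42147189837342663, 0.09812802252953311]]
motor/pin/bottle [0.4229 0.0292] [ 0.5761 -0.004 ] [ 0.7124 -0.2408]
```

View pics/c1.png

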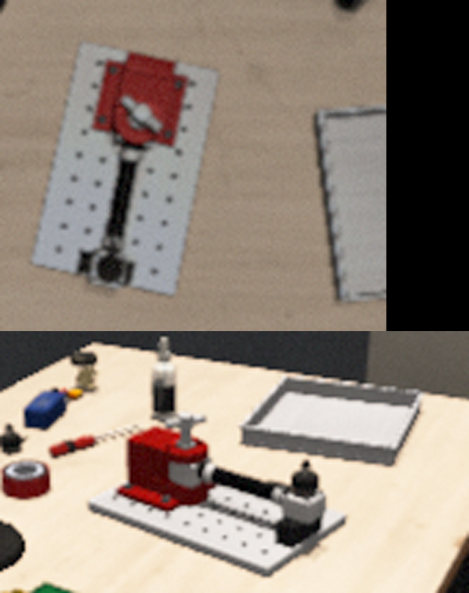

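Crop: the T-bar runs diagonally in the top view, about 50° from world x; arm yaw is about −12°. I'll bring the wrist camera over the fixture.

Call:
jog_arm:
  moves: [0.4,-0.4,0,0,0,0,1,0.8,-0.85,0,0,0,0,1,0.8,-0.85,0,0,0,0,1,0.8,-0.85,0,0,0,0,1,0.8,-0.85,0,0,0,0,1,0.8,-0.85,0,0,0,0,1,0.8,-0.85,0,0,0,0,1,0.8,-0.85,0,0,0,0,1]

```text
t: 0.87
eef_pos: [0.2708, -0.4897, 0.2313]
tool_rot: [-0.0, 0.99, 0.143, 0.0]
contact_force: [0.3, -0.8, 0.6]
gripper_width: 1.0
grasp_force: 0.0
```

Call:
jog_arm:
  moves: [0.8,-0.85,0,0,0,0,1,0.8,-0.85,0,0,0,0,1,0.8,-0.85,0,0,0,0,1,0.8,-0.85,0,0,0,0,1,0.8,-0.85,0,0,0,0,1,0.8,-0.85,0,0,0,0,1,0.8,-0.85,0,0,0,0,1,0.8,-0.85,0,0,0,0,1]

```text
t: 1.53
eef_pos: [0.3547, -0.3231, 0.2313]
tool_rot: [0.0, 0.99, 0.143, 0.0]
contact_force: [0.2, -0.0, -0.7]
gripper_width: 0.999
grasp_force: 0.0
```

Call:
jog_arm:
  moves: [0.8,-0.85,0,0,0,0,1,0.8,-0.85,0,0,0,0,1,0.8,-0.85,0,0,0,0,1,0.8,-0.85,0,0,0,0,1,0.8,-0.85,0,0,0,0,1,0.8,-0.85,0,0,0,0,1,0.8,-0.85,0,0,0,0,1,0.8,-0.85,0,0,0,0,1]

```text
t: 2.2
eef_pos: [0.4386, -0.1566, 0.2314]
tool_rot: [0.0, 0.99, 0.143, 0.0]
contact_force: [0.4, -0.7, 0.2]
gripper_width: 0.998
grasp_force: 0.0
```

Call:
jog_arm:
  moves: [0.8,-0.85,0,0,0,0,1,0.8,-0.85,0,0,0,0,1,0.8,-0.85,0,0,0,0,1,0.8,-0.85,0,0,0,0,1,0.8,-0.85,0,0,0,0,1,0.8,-0.85,0,0,0,0,1,0.8,-0.85,0,0,0,0,1,0.4,-0.4,0,0,0,0,1]

```text
t: 2.87
eef_pos: [0.5183, 0.0011, 0.2315]
tool_rot: [-0.001, 0.989, 0.145, 0.0]
contact_force: [-0.5, -0.1, -0.1]
gripper_width: 0.997
grasp_force: 0.0
```

```bash
python3 - <<'E'
from h import *
np.set_printoptions(precision=3,suppress=True)
o=get_obs();print(o["t"],np.array(o["q"]),o["eef_pos"],o["tool_rot"],o["contact_force"])
c=Cam("wrist");cv2.imwrite("pics/w1.png",c.im);print(c.c,c.Rm)
E
```

```text
2.8667 [ 0.236  0.249 -0.418  1.904  0.117  1.011 -1.513] [0.518 0.001 0.231] [-0.001  0.989  0.145  0.   ] [-0.548 -0.054 -0.114]
[0.586 0.023 0.373] [[ 0.286 -0.958 -0.   ]
 [-0.921 -0.275  0.275]
 [-0.264 -0.078 -0.961]]
```

View pics/w1.png

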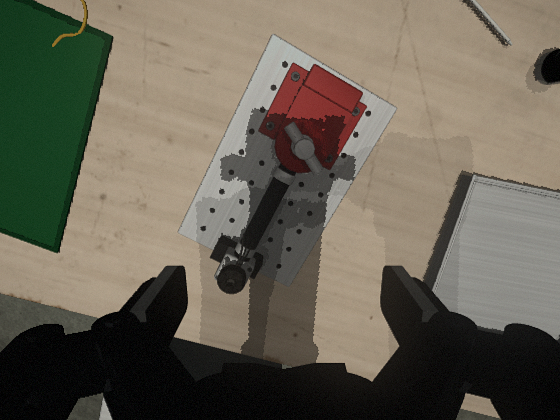

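Wrist view: T-bar from (288,127) to (319,169), knob at (303,147), motor (232,278), tube (265,212). I'll write a bar detector, then rotate the tool to align and measure from two places.

```bash
cat >> h.py <<'E'
import pickle
def save(c,f): pickle.dump(c.__dict__,open(f,"wb"))
def load(f):
    c=Cam.__new__(Cam);c.__dict__.update(pickle.load(open(f,"rb")));return c
def bar(c,guess,rad=36):
    u,v=c.px([guess])[0];h=cv2.cvtColor(c.im,cv2.COLOR_BGR2HSV)
    Y,X=np.mgrid[:420,:560];m=((h[...,1]<90)&(h[...,2]>75)&(np.hypot(X-u,Y-v)<rad)).astype(np.uint8)*255
    m=cv2.morphologyEx(m,cv2.MORPH_OPEN,np.ones((3,3)))
    k=[k for k in cv2.findContours(m,cv2.RETR_EXTERNAL,cv2.CHAIN_APPROX_NONE)[0]]
    k=max(k,key=cv2.contourArea);return cv2.minAreaRect(k),m
E
python3 - <<'E'
from h import *
c=Cam("wrist");save(c,"w1.pkl")
print(c.px([[.576,-.004,.1]]))
r,m=bar(c,[.576,-.004,.1]);print(r,c.plane(r[0],.105),[c.plane(p,.105)[:2] for p in cv2.boxPoints(r)])
cv2.imwrite("pics/m.png",cv2.resize(np.hstack([c.im[90:210,240:370],cv2.merge([m]*3)[90:210,240:370]]),None,fx=3,fy=3))
E
```

```text
[[312.72705413 142.0709553 ]]
((305.0, 150.0), (18.0, 18.0), 90.0) [5.68436728e-01 5.32526844e-04 1.05000000e-01] [array([0.57314031, 0.00960968]), array([ 0.57729028, -0.00420735]), array([ 0.56366302, -0.00867997]), array([0.55945019, 0.0053436 ])]
```

Call:
jog_arm:
  moves: [0,0,0,0,0,-1,1,0,0,0,0,0,-1,1,0,0,0,0,0,-1,1,0,0,0,0,0,-1,1,0,0,0,0,0,-1,1,0,0,0,0,0,-1,1,0,0,0,0,0,-1,1,0,0,0,0,0,-1,1]

```text
t: 3.63
eef_pos: [0.5169, -0.0046, 0.2311]
tool_rot: [0.0, 0.912, 0.411, -0.001]
contact_force: [1.0, 0.3, -0.7]
gripper_width: 0.998
grasp_force: 0.0
```

```bash
python3 - <<'E'
from h import *
a=load("w1.pkl");c=Cam("wrist");save(c,"w2.pkl")
o=get_obs();print(np.round(o["q"],3),o["eef_pos"],c.c)
r,m=bar(c,[.576,-.004,.1]);print(r,c.plane(r[0],.105),[c.plane(p,.105)[:2] for p in cv2.boxPoints(r)])
r1,_=bar(a,[.576,-.004,.1]);print(tri(a,r1[0],c,r[0]))
y,x=[int(v) for v in (r[0][1],r[0][0])]
cv2.imwrite("pics/w2.png",cv2.copyMakeBorder(c.im,0,0,0,0,0))
E
```

```text
[ 0.314  0.259 -0.5    1.902  0.146  1.017 -0.969] [ 0.51696444 -0.00463553  0.23110379] [0.56451259 0.04980548 0.37279593]
((345.0, 183.5), (21.0, 42.0), 90.0) [ 0.56789948 -0.02334901  0.105     ] [array([ 0.56044387, -0.00504911]), array([ 0.5862856 , -0.02792972]), array([ 0.57549137, -0.04198341]), array([ 0.54917959, -0.01868515])]
(array([0.57109759, 0.0076986 , 0.21095431]), np.float64(0.009954248159614343))
```

View pics/w2.png

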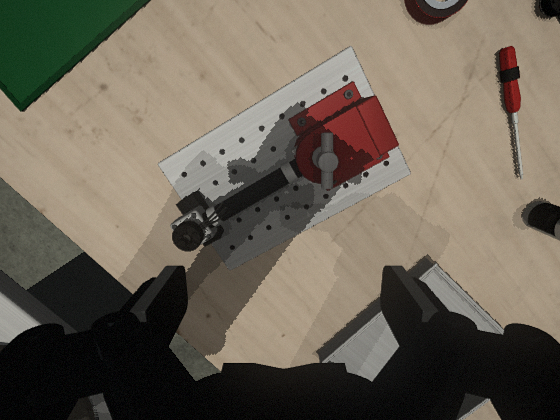

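Bar in w2: vertical, centre ≈(327,160), ends (327,133) and (327,188), so the tool yaw already matches. The mask was thrown off by shadow; I'll triangulate with a saturation mask.

```bash
python3 - <<'E'
from h import *
np.set_printoptions(precision=4,suppress=True)
a=load("w1.pkl");c=load("w2.pkl")
def b(c,g):
    h=cv2.cvtColor(c.im,cv2.COLOR_BGR2HSV);Y,X=np.mgrid[:420,:560]
    m=((h[...,1]<110)&(np.hypot(X-g[0],Y-g[1])<32)).astype(np.uint8)*255
    n,l,s,ce=cv2.connectedComponentsWithStats(m);k=l[g[1],g[0]];print(n,s[k],ce[k])
    pts=np.argwhere(l==k)[:,::-1].astype(np.float32);return cv2.minAreaRect(pts)
ra,rc=b(a,(303,147)),b(c,(327,160));print(ra,rc)
print("hand",tri(a,(303.5,147.5),c,(327.5,160.5)), tri(a,(289,128),c,(327,134)),tri(a,(318,168),c,(327,187)))
print("mask",tri(a,ra[0],c,rc[0]))
print("plane .105", a.plane((303.5,147.5),.105),c.plane((327.5,160.5),.105))
for p,q in(((327,134),(327,187)),):
    d=(c.plane(p,.102)-c.plane(q,.102))[:2];print("bar yaw",np.degrees(np.arctan2(d[1],d[0])),np.linalg.norm(d))
    d=(a.plane((289,128),.102)-a.plane((318,168),.102))[:2];print("bar yaw a",np.degrees(np.arctan2(d[1],d[0])),np.linalg.norm(d))
print("tool yaw",R.from_quat(np.roll(get_obs()["tool_rot"],-1)).as_matrix())
# boom: motor top and tube
print("motor",tri(a,(232,279),c,(188,236)))
print("tray corner z",tri(a,(472,173),c,(433,258)))
print("mat corner",tri(a,(60,251),c,(22,110)))
# plate edges long sides from w2
for p,q in(((161,163),(350,48)),((232,267),(410,175))):
    d=c.plane(q,.012)-c.plane(p,.012);print("plate yaw",np.degrees(np.arctan2(d[1],d[0])),np.linalg.norm(d),c.plane(p,.012)[:2],c.plane(q,.012)[:2])
E
```

```text
5 [ 272  123   55   56 1234] [300.0665 153.4635]
2 [ 296  132   59   60 1259] [324.9952 165.9706]
((295.2000427246094, 153.90000915527344), (58.13776779174805, 43.37971878051758), 63.43495178222656) ((321.4505310058594, 165.65325927734375), (58.54935073852539, 48.52887725830078), 62.90445327758789)
hand (array([0.5696, 0.0021, 0.1089]), np.float64(0.0015217625194454034)) (array([0.5815, 0.0182, 0.1125]), np.float64(0.00037949980376235284)) (array([ 0.556 , -0.0154,  0.1024]), np.float64(0.0031771473495324685))
mask (array([0.5645, 0.0082, 0.1384]), np.float64(0.003819444729241291))
plane .105 [0.57   0.0023 0.105 ] [0.5691 0.001  0.105 ]
bar yaw 50.586392524552274 0.04342738123719369
bar yaw a 53.68792323463104 0.040202029469757504
tool yaw [[ 0.6596  0.7516 -0.0009]
 [ 0.7516 -0.6596 -0.0013]
 [-0.0015  0.0002 -1.    ]]
motor (array([0.4234, 0.029 , 0.0756]), np.float64(0.0008903468801065424))
tray corner z (array([ 0.5923, -0.2043, -0.0095]), np.float64(0.0021118759787276046))
mat corner (array([ 0.3433,  0.2566, -0.0249]), np.float64(0.00033083151029741453))
plate yaw -11.789568327678928 0.23144596652752744 [0.4321 0.103 ] [0.6587 0.0557]
plate yaw -12.643550771991219 0.23099363933329692 [ 0.4036 -0.0385] [ 0.629  -0.0891]
```

Bar centre ≈ (0.5695, 0.0015), top ≈ 0.107, agreeing with the plate corners (bore ≈ 0.570, 0.000; yaw ≈ −12°). Moving to hover above it.

Call:
jog_arm:
  moves: [0.393,0.355,0.7,0,0,0,1,0.393,0.355,0.7,0,0,0,1,0.393,0.355,0.7,0,0,0,1,0.393,0.355,0.7,0,0,0,1,0.393,0.355,0.7,0,0,0,1,0,0,0,0,0,-0.6,1,0,0,0,0,0,0,1,0,0,0,0,0,0,0.9]

```text
t: 4.35
eef_pos: [0.57, 0.002, 0.1612]
tool_rot: [0.0, 0.904, 0.428, -0.0]
contact_force: [0.1, 0.4, 0.6]
gripper_width: 0.906
grasp_force: 0.0
```

```bash
python3 - <<'E'
from h import *
np.set_printoptions(precision=4,suppress=True)
o=get_obs();c=Cam("wrist");save(c,"w3.pkl");print(np.array(o["q"]),o["eef_pos"],o["tool_rot"],c.px([[.5695,.0015,.107],o["eef_pos"]]),c.c)
cv2.imwrite("pics/w3.png",c.im)
E
```

```text
[ 0.2602  0.4259 -0.4749  1.8523  0.2403  0.9207 -1.012 ] [0.57   0.002  0.1612] [ 0.0002  0.9039  0.4277 -0.0005] [[284.0452 237.2243]
 [284.3622 275.6369]] [0.6156 0.0581 0.3029]
```

View pics/w3.png

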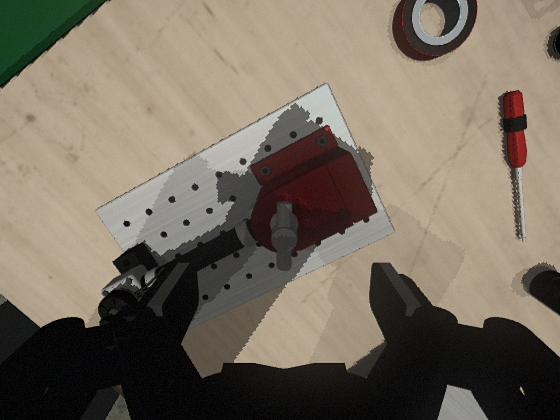

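Bar at (284,235), on the projected spot and vertical. Descend and grip.

Call:
jog_arm:
  moves: [0,0,0.75,0,0,0,0.5,0,0,0.75,0,0,0,0.5,0,0,0.75,0,0,0,0.5,0,0,0.75,0,0,0,0.5,0,0,0.75,0,0,0,0.5,0,0,0,0,0,0,0.5,0,0,0,0,0,0,0.3,0,0,0,0,0,0,0.2]

```text
t: 5.07
eef_pos: [0.5711, 0.0031, 0.0875]
tool_rot: [0.0, 0.903, 0.429, 0.001]
contact_force: [-0.6, -0.2, 1.1]
gripper_width: 0.227
grasp_force: 0.0
```

Call:
jog_arm:
  moves: [0,0,0,0,0,0,0,0,0,0,0,0,0,0,0,0,0,0,0,0,0,0,0,0,0,0,0,0,0,0,0,0,0,0,0,0,0,0,0,0,0,0,0,0,0,0,0,0,0,0,0,0,0,0,0,0]
  grip_force: 80

```text
t: 5.73
eef_pos: [0.5714, 0.0032, 0.0878]
tool_rot: [0.001, 0.903, 0.429, 0.001]
contact_force: [-1.9, -0.1, 6.1]
gripper_width: 0.096
grasp_force: 78.8
```

```bash
python3 - <<'E'
from h import *
np.set_printoptions(precision=4,suppress=True)
o=get_obs();print({k:np.round(v,4) for k,v in o.items()})
E
```

```text
{'t': np.float64(5.7333), 'q': array([ 0.226 ,  0.5222, -0.4401,  1.9029,  0.3076,  0.7805, -1.0672]), 'joint_vel': array([ 0.0012,  0.0014,  0.0004,  0.0005, -0.001 ,  0.0018,  0.0001]), 'joint_torque': array([ -0.2446, -50.0634,  -4.7534, -20.1193,   0.1444,  -0.6213,
         0.059 ]), 'eef_pos': array([0.5714, 0.0032, 0.0878]), 'tool_rot': array([0.0006, 0.9033, 0.429 , 0.0009]), 'contact_force': array([-1.8795, -0.1016,  6.1411]), 'torque': array([-0.1042,  0.4644, -0.0418]), 'grasp_force': np.float64(78.7916), 'gripper_width': np.float64(0.0958)}
```

Grip is near the bar's upper edge (6 N upward, 8 mm width); reopen, go 4.5 mm lower, and re-grip.

Call:
jog_arm:
  moves: [0,0,0,0,0,0,0.3,0,0,0,0,0,0,0.3,-0.07,0,0.23,0,0,0,0.3,0,0,0,0,0,0,0.3,0,0,0,0,0,0,0,0,0,0,0,0,0,0,0,0,0,0,0,0,0,0,0,0,0,0,0,0]
  grip_force: 80

```text
t: 6.4
eef_pos: [0.5696, 0.0019, 0.0815]
tool_rot: [0.0, 0.903, 0.429, -0.0]
contact_force: [0.8, -0.5, -1.1]
gripper_width: 0.105
grasp_force: 78.1
```

Call:
jog_arm:
  moves: [0,0,0,0,0,0.25,0,0,0,0,0,0,0.5,0,0,0,-0.01,0,0,1,0,0,0,-0.01,0,0,1,0,0,0,-0.01,0,0,1,0,0,0,-0.01,0,0,1,0,0,0,-0.01,0,0,1,0,0,0,-0.01,0,0,1,0]

```text
t: 7.07
eef_pos: [0.5697, 0.0009, 0.0819]
tool_rot: [0.001, 0.979, 0.204, -0.0]
contact_force: [3.3, -4.1, -11.2]
gripper_width: 0.103
grasp_force: 78.2
```

```bash
python3 - <<'E'
from h import *
np.set_printoptions(precision=4,suppress=True)
o=get_obs();print({k:np.round(v,4) for k,v in o.items()})
E
```

```text
{'t': np.float64(7.0667), 'q': array([ 0.1383,  0.5118, -0.3211,  1.9149,  0.2305,  0.7506, -1.473 ]), 'joint_vel': array([-0.1554, -0.0283,  0.2021,  0.0116, -0.143 , -0.0289, -0.7052]), 'joint_torque': array([ -0.6431, -59.0097,  -6.401 , -21.8113,  -1.138 ,   1.0811,
         0.7028]), 'eef_pos': array([0.5697, 0.0009, 0.0819]), 'tool_rot': array([ 0.0006,  0.9789,  0.2044, -0.0001]), 'contact_force': array([  3.3042,  -4.0589, -11.1802]), 'torque': array([-1.0552, -0.9968,  0.184 ]), 'grasp_force': np.float64(78.1644), 'gripper_width': np.float64(0.1027)}
```

Pin is turning and rising with about 11 N pull. Continue, with reversal.

Call:
jog_arm:
  moves: [0,0,-0.009,0,0,1,0,0,0,-0.009,0,0,1,0,0,0,-0.009,0,0,1,0,0,0,-0.009,0,0,1,0,0,0,-0.009,0,0,1,0,0,0,-0.009,0,0,1,0,0,0,-0.004,0,0,0.7,0,0,0,0,0,0,-0.5,0]

```text
t: 7.73
eef_pos: [0.5693, 0.0001, 0.0826]
tool_rot: [0.001, 1.0, -0.011, -0.0]
contact_force: [4.8, -3.7, -13.7]
gripper_width: 0.103
grasp_force: 78.2
```

Call:
jog_arm:
  moves: [0,0,-0.009,0,0,-1,0,0,0,-0.009,0,0,-1,0,0,0,-0.009,0,0,-1,0,0,0,-0.009,0,0,-1,0,0,0,-0.009,0,0,-1,0,0,0,-0.009,0,0,-1,0,0,0,-0.009,0,0,-1,0,0,0,-0.009,0,0,-1,0]

```text
t: 8.4
eef_pos: [0.5685, 0.0018, 0.0834]
tool_rot: [-0.0, 0.963, 0.268, -0.001]
contact_force: [3.3, -0.6, -16.0]
gripper_width: 0.104
grasp_force: 79.5
```

Call:
jog_arm:
  moves: [0,0,-0.009,0,0,-1,0,0,0,-0.009,0,0,-1,0,0,0,-0.009,0,0,-1,0,0,0,-0.009,0,0,-1,0,0,0,-0.009,0,0,-1,0,0,0,-0.009,0,0,-1,0,0,0,-0.009,0,0,-1,0,0,0,-0.009,0,0,-1,0]

```text
t: 9.07
eef_pos: [0.5676, 0.0023, 0.0845]
tool_rot: [-0.002, 0.852, 0.524, -0.002]
contact_force: [1.7, 0.9, -16.5]
gripper_width: 0.105
grasp_force: 79.1
```

```bash
python3 - <<'E'
from h import *
np.set_printoptions(precision=4,suppress=True)
o=get_obs();print({k:np.round(v,4) for k,v in o.items()})
for n in("w4","t4"):
    c=Cam("wrist" if n=="w4" else "top");save(c,n+".pkl")
b=load("w3.pkl")
s=Cam("scene");cv2.imwrite("pics/s4.png",cv2.resize(s.im[140:250,230:380],None,fx=4,fy=4,interpolation=cv2.INTER_CUBIC))
E
```

```text
{'t': np.float64(9.0667), 'q': array([ 0.2661,  0.5343, -0.4902,  1.9062,  0.3424,  0.7884, -0.88  ]), 'joint_vel': array([ 0.1504,  0.0365, -0.2019, -0.0092,  0.1339,  0.0494,  0.7142]), 'joint_torque': array([ -0.7213, -62.3758,  -6.4128, -24.8788,   0.104 ,   0.6123,
        -0.7556]), 'eef_pos': array([0.5676, 0.0023, 0.0845]), 'tool_rot': array([-0.0016,  0.8519,  0.5237, -0.0016]), 'contact_force': array([  1.6529,   0.8818, -16.533 ]), 'torque': array([ 0.4448, -0.4193, -0.1629]), 'grasp_force': np.float64(79.1079), 'gripper_width': np.float64(0.1048)}
```

View pics/s4.png

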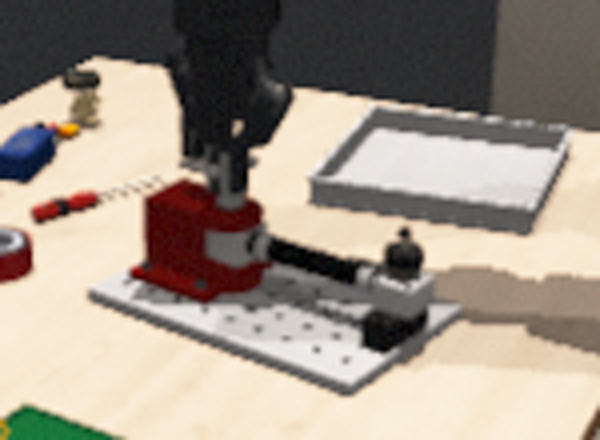

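The scene crop shows the plate flat with the pin clasped at (228,180), no visible shift; pull is levelling at 16 N, below the plate's weight. Continue.

Call:
jog_arm:
  moves: [0,0,-0.008,0,0,-1,0,0,0,-0.008,0,0,-1,0,0,0,-0.008,0,0,-1,0,0,0,-0.008,0,0,-1,0,0,0,-0.008,0,0,-1,0,0,0,-0.008,0,0,-1,0,0,0,-0.008,0,0,-1,0,0,0,-0.008,0,0,-1,0]

```text
t: 9.88
eef_pos: [0.5667, 0.002, 0.086]
tool_rot: [-0.002, 0.675, 0.738, -0.002]
contact_force: [-0.4, 1.1, -21.2]
gripper_width: 0.102
grasp_force: 78.8
```

Call:
jog_arm:
  moves: [0,0,-0.008,0,0,-1,0,0,0,-0.008,0,0,-1,0,0,0,-0.008,0,0,-1,0,0,0,-0.008,0,0,-1,0,0,0,-0.008,0,0,-1,0,0,0,-0.008,0,0,-1,0,0,0,-0.008,0,0,-1,0,0,0,-0.008,0,0,-1,0]

```text
t: 10.55
eef_pos: [0.5661, 0.0015, 0.0873]
tool_rot: [-0.003, 0.446, 0.895, -0.002]
contact_force: [-4.1, 0.2, -16.6]
gripper_width: 0.103
grasp_force: 79.0
```

Call:
jog_arm:
  moves: [0,0,-0.008,0,0,-1,0,0,0,-0.008,0,0,-1,0,0,0,-0.008,0,0,-1,0,0,0,-0.008,0,0,-1,0,0,0,-0.008,0,0,-1,0,0,0,-0.008,0,0,-1,0,0,0,-0.004,0,0,-0.7,0,0,0,0,0,0,0.5,0]

```text
t: 11.22
eef_pos: [0.5657, 0.0009, 0.0883]
tool_rot: [-0.004, 0.244, 0.97, -0.002]
contact_force: [-4.5, 0.4, -13.3]
gripper_width: 0.102
grasp_force: 78.8
```

```bash
python3 - <<'E'
from h import *
np.set_printoptions(precision=4,suppress=True)
o=get_obs();print({k:np.round(o[k],4) for k in("q","torque","eef_pos","tool_rot")})
t=Cam("top");a=load("t4.pkl")
for c in(a,t):
    h=cv2.cvtColor(c.im,cv2.COLOR_BGR2HSV);Y,X=np.mgrid[:420,:560]
    r=((h[...,0]<8)|(h[...,0]>172))&(h[...,1]>140)&(h[...,2]>40)
    m=((h[...,1]<40)&(h[...,2]>110)&(X>275)&(X<355)&(Y>180)&(Y<280));q=np.argwhere(m)[:,::-1].astype(np.float32)
    print(cv2.minAreaRect(q),q[:,0].min(),q[:,0].max(),q[:,1].max())
E
```

```text
{'q': array([ 0.5245,  0.6338, -0.8504,  1.8887,  0.601 ,  0.9063,  0.4562]), 'torque': array([0.0403, 1.2076, 0.1877]), 'eef_pos': array([0.5657, 0.0009, 0.0883]), 'tool_rot': array([-0.0039,  0.2436,  0.9699, -0.002 ])}
((311.3846435546875, 230.42308044433594), (52.21862030029297, 87.3204574584961), 7.125016689300537) 281.0 332.0 276.0
((315.51922607421875, 227.9038543701172), (53.93193817138672, 93.35128021240234), 11.309932708740234) 281.0 336.0 277.0
```

Rise 6.8 mm so far. The lateral drift fits a 2.5 mm off-centre grip along the bar, so I'll add a matching y shift per row and relieve the side force. Turning back now.

Call:
jog_arm:
  moves: [0.035,-0.021,-0.008,0,0,1,0,0.035,-0.021,-0.008,0,0,1,0,0.035,-0.021,-0.008,0,0,1,0,0.035,-0.021,-0.008,0,0,1,0,0,0.009,-0.008,0,0,1,0,0,0.009,-0.008,0,0,1,0,0,0.009,-0.008,0,0,1,0,0,0.009,-0.008,0,0,1,0]

```text
t: 11.93
eef_pos: [0.5653, 0.0015, 0.0901]
tool_rot: [-0.001, 0.504, 0.864, -0.002]
contact_force: [0.9, -0.4, -21.3]
gripper_width: 0.103
grasp_force: 78.0
```

Call:
jog_arm:
  moves: [0,0.009,-0.008,0,0,1,0,0,0.009,-0.008,0,0,1,0,0,0.009,-0.008,0,0,1,0,0,0.009,-0.008,0,0,1,0,0,0.009,-0.008,0,0,1,0,0,0.009,-0.008,0,0,1,0,0,0.009,-0.008,0,0,1,0,0,0.009,-0.008,0,0,1,0]

```text
t: 12.6
eef_pos: [0.5669, 0.0021, 0.0916]
tool_rot: [-0.001, 0.722, 0.692, -0.002]
contact_force: [0.3, -0.7, -19.6]
gripper_width: 0.101
grasp_force: 77.9
```

Call:
jog_arm:
  moves: [0,0.009,-0.008,0,0,1,0,0,0.009,-0.008,0,0,1,0,0,0.009,-0.008,0,0,1,0,0,0.009,-0.008,0,0,1,0,0,0.009,-0.008,0,0,1,0,0,0.009,-0.008,0,0,1,0,0,0.009,-0.008,0,0,1,0,0,0.009,-0.008,0,0,1,0]

```text
t: 13.27
eef_pos: [0.5684, 0.0017, 0.0933]
tool_rot: [0.0, 0.885, 0.466, -0.002]
contact_force: [-0.2, -2.6, -15.8]
gripper_width: 0.1
grasp_force: 78.2
```

Call:
jog_arm:
  moves: [0,0.009,-0.008,0,0,1,0,0,0.009,-0.008,0,0,1,0,0,0.009,-0.008,0,0,1,0,0,0.009,-0.008,0,0,1,0,0,0.009,-0.008,0,0,1,0,0,0.009,-0.008,0,0,1,0,0,0.009,-0.008,0,0,1,0,0,0.009,-0.008,0,0,1,0]

```text
t: 13.93
eef_pos: [0.5698, 0.0005, 0.0952]
tool_rot: [0.001, 0.979, 0.204, -0.001]
contact_force: [-1.4, -3.6, -9.0]
gripper_width: 0.106
grasp_force: 78.9
```

```bash
python3 - <<'E'
from h import *
np.set_printoptions(precision=4,suppress=True)
o=get_obs();print({k:np.round(o[k],4) for k in("q","torque","eef_pos","tool_rot")})
E
```

```text
{'q': array([ 0.1483,  0.4947, -0.3329,  1.9054,  0.2248,  0.7795, -1.4689]), 'torque': array([-0.7496,  0.1923,  0.0315]), 'eef_pos': array([0.5698, 0.0005, 0.0952]), 'tool_rot': array([ 0.0007,  0.979 ,  0.2038, -0.0011])}
```

Call:
jog_arm:
  moves: [0,0.009,-0.01,0,0,1,0,0,0.009,-0.01,0,0,1,0,0,0.009,-0.01,0,0,1,0,0,0.009,-0.01,0,0,1,0,0,0.009,-0.01,0,0,1,0,0,0.009,-0.01,0,0,1,0,0,0.005,-0.004,0,0,0.6,0,0,-0.005,0,0,0,-0.6,0]

```text
t: 14.6
eef_pos: [0.5714, -0.0, 0.0982]
tool_rot: [0.001, 1.0, -0.004, 0.001]
contact_force: [-1.4, -2.9, -1.5]
gripper_width: 0.102
grasp_force: 80.0
```

Call:
jog_arm:
  moves: [0,-0.009,-0.01,0,0,-1,0,0,-0.009,-0.01,0,0,-1,0,0,-0.009,-0.01,0,0,-1,0,0,-0.009,-0.01,0,0,-1,0,0,-0.009,-0.01,0,0,-1,0,0,-0.009,-0.01,0,0,-1,0,0,-0.009,-0.01,0,0,-1,0,0,-0.009,-0.01,0,0,-1,0]

```text
t: 15.27
eef_pos: [0.5711, 0.0017, 0.0998]
tool_rot: [0.001, 0.961, 0.275, 0.001]
contact_force: [-1.9, -2.1, -1.7]
gripper_width: 0.099
grasp_force: 80.1
```

Call:
jog_arm:
  moves: [0,-0.009,-0.01,0,0,-1,0,0,-0.009,-0.01,0,0,-1,0,0,-0.009,-0.01,0,0,-1,0,0,-0.009,-0.01,0,0,-1,0,0,-0.009,-0.01,0,0,-1,0,0,-0.009,-0.01,0,0,-1,0,0,-0.009,-0.01,0,0,-1,0,0,-0.009,-0.01,0,0,-1,0]

```text
t: 15.93
eef_pos: [0.5697, 0.0029, 0.1012]
tool_rot: [0.001, 0.848, 0.529, -0.0]
contact_force: [-3.3, -0.7, -0.9]
gripper_width: 0.101
grasp_force: 80.0
```

Call:
jog_arm:
  moves: [0,-0.009,-0.01,0,0,-1,0,0,-0.009,-0.01,0,0,-1,0,0,-0.009,-0.01,0,0,-1,0,0,-0.009,-0.01,0,0,-1,0,0,-0.009,-0.01,0,0,-1,0,0,-0.009,-0.01,0,0,-1,0,0,-0.009,-0.01,0,0,-1,0,0,-0.009,-0.01,0,0,-1,0]

```text
t: 16.6
eef_pos: [0.5679, 0.003, 0.1026]
tool_rot: [0.0, 0.67, 0.743, -0.001]
contact_force: [-2.7, 0.1, -2.3]
gripper_width: 0.102
grasp_force: 80.0
```

Call:
jog_arm:
  moves: [0,-0.009,-0.01,0,0,-1,0,0,-0.009,-0.01,0,0,-1,0,0,-0.009,-0.01,0,0,-1,0,0,-0.009,-0.01,0,0,-1,0,0,-0.009,-0.01,0,0,-1,0,0,-0.009,-0.01,0,0,-1,0,0,-0.005,-0.005,0,0,-0.6,0,0,0,0,0,0,0,0]

```text
t: 17.27
eef_pos: [0.5665, 0.0024, 0.1037]
tool_rot: [-0.0, 0.483, 0.875, -0.001]
contact_force: [-4.5, -2.1, -0.6]
gripper_width: 0.101
grasp_force: 80.2
```

```bash
python3 - <<'E'
from h import *
np.set_printoptions(precision=4,suppress=True)
o=get_obs();print({k:np.round(o[k],4) for k in("q","torque","eef_pos","tool_rot","contact_force")})
E
```

```text
{'q': array([ 0.4516,  0.5672, -0.7435,  1.8882,  0.4934,  0.8793,  0.0231]), 'torque': array([-0.4325,  1.1669, -0.0594]), 'eef_pos': array([0.5665, 0.0024, 0.1037]), 'tool_rot': array([-0.0001,  0.4833,  0.8755, -0.0009]), 'contact_force': array([-4.4883, -2.1172, -0.6145])}
```

Pin is free (axial force ≈ 0 after 22 mm). Lift straight out.

Call:
jog_arm:
  moves: [0,-0.08,-0.15,0,0,0,0,0,-0.06,-0.2,0,0,0,0,0,0,-0.3,0,0,0,0,0,0,-0.4,0,0,0,0,0,0,-0.4,0,0,0,0,0,0,-0.4,0,0,0,0,0,0,-0.4,0,0,0,0,0,0,-0.4,0,0,0,0]

```text
t: 17.93
eef_pos: [0.5649, 0.0015, 0.1572]
tool_rot: [0.0, 0.483, 0.876, 0.0]
contact_force: [0.1, 0.1, -0.6]
gripper_width: 0.106
grasp_force: 80.1
```

Call:
jog_arm:
  moves: [0,0,-0.5,0,0,0,0,0,0,-0.5,0,0,0,0,0,0,-0.5,0,0,0,0,0,0,-0.5,0,0,0,0,0,0,-0.5,0,0,0,0,0,0,-0.3,0,0,0,0,0,0,0,0,0,0,0,0,0,0,0,0,0,0]

```text
t: 18.6
eef_pos: [0.5648, 0.0014, 0.2123]
tool_rot: [0.0, 0.483, 0.876, 0.0]
contact_force: [-0.5, 0.2, -1.2]
gripper_width: 0.102
grasp_force: 80.1
```

```bash
python3 - <<'E'
from h import *
np.set_printoptions(precision=4,suppress=True)
o=get_obs();print({k:np.round(o[k],4) for k in("q","torque","eef_pos","tool_rot","contact_force")})
t=Cam("top");a=load("t4.pkl");s=Cam("scene");w=Cam("wrist")
f=lambda i,y0,y1,x0,x1,k:cv2.resize(i[y0:y1,x0:x1],None,fx=k,fy=k,interpolation=cv2.INTER_CUBIC)
cv2.imwrite("pics/m5.png",np.vstack([np.hstack([f(t.im,170,290,270,480,1.9),f(s.im,120,240,200,410,1.9)]),cv2.resize(w.im,None,fx=.65,fy=.65) if 0 else np.hstack([f(w.im,0,420,0,560,.71),np.zeros((298,400,3),np.uint8)])[:,:798]]))
E
```

```text
{'q': array([ 0.5279,  0.4344, -0.8244,  1.8018,  0.3617,  1.0631,  0.1328]), 'torque': array([ 0.0083,  0.066 , -0.0093]), 'eef_pos': array([0.5648, 0.0014, 0.2123]), 'tool_rot': array([0.0003, 0.4831, 0.8756, 0.    ]), 'contact_force': array([-0.4913,  0.206 , -1.1816])}
```

View pics/m5.png

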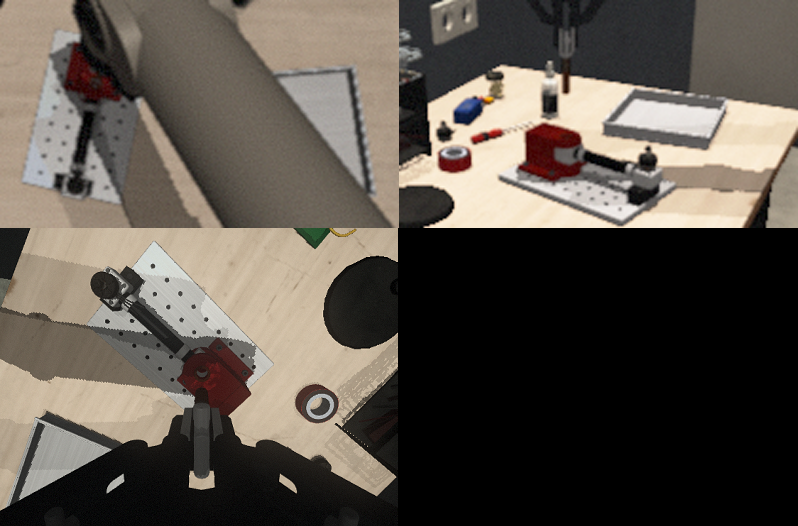

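The pin is out of the bracket (panel 2: hanging at (567,75), tip clear), and the boom and plate are unmoved (panel 1). Next: carry it to the tray, rotate the yaw by 24° and lean it 32°.

Call:
jog_arm:
  moves: [0,0,0,0,0,-1,0,0,0,0,0,0,-1,0,0,0,0,0,0,-1,0,0,0,0,0,0,-1,0,0,0,0,0,0,-1,0,0,0,0,0,0,-1,0,-0.2,-0.4,0,0,0,0,0,-0.4,-0.9,0,0,0,0,0]

```text
t: 19.42
eef_pos: [0.5601, -0.0246, 0.2119]
tool_rot: [-0.0, 0.289, 0.957, 0.001]
contact_force: [0.4, -0.0, -0.2]
gripper_width: 0.107
grasp_force: 80.1
```

Call:
jog_arm:
  moves: [-0.4,-0.9,0,0,0,0,0,-0.4,-0.9,0,0,0,0,0,-0.4,-0.9,0,0,0,0,0,-0.4,-0.9,0,0,0,0,0,-0.4,-0.9,0,0,0,0,0,-0.4,-0.9,0,0,0,0,0,-0.4,-0.9,0,0,0,0,0,-0.4,-0.9,0,0,0,0,0]

```text
t: 20.08
eef_pos: [0.5325, -0.1838, 0.2116]
tool_rot: [-0.0, 0.292, 0.956, -0.0]
contact_force: [-0.6, 0.6, -1.7]
gripper_width: 0.103
grasp_force: 80.1
```

Call:
jog_arm:
  moves: [-0.4,-0.9,0,0,0,0,0,-0.4,-0.9,0,0,0,0,0,-0.4,-0.9,0,0,0,0,0,-0.4,-0.9,0,0,0,0,0,-0.4,-0.9,0,0,0,0,0,-0.3,-0.8,0,0,0,0,0,0,-0.4,0,0,0,0,0,0,0,0,0,0,0,0]

```text
t: 20.75
eef_pos: [0.5064, -0.3049, 0.2113]
tool_rot: [-0.001, 0.293, 0.956, -0.0]
contact_force: [-0.3, 0.4, -1.7]
gripper_width: 0.1
grasp_force: 80.1
```

Call:
jog_arm:
  moves: [0,0,0,0,-1,0,0,0,0,0,0,-1,0,0,0,0,0,0,-1,0,0,0,0,0,0,-1,0,0,0,0,0,0,-1,0,0,0,0,0,0,-1,0,0,0,0,0,0,-1,0,0,0,0,0,0,-1,0,0]

```text
t: 21.42
eef_pos: [0.5081, -0.3004, 0.2122]
tool_rot: [0.265, 0.279, 0.92, -0.079]
contact_force: [0.2, -2.1, -0.0]
gripper_width: 0.104
grasp_force: 80.1
```

```bash
python3 - <<'E'
from h import *
np.set_printoptions(precision=4,suppress=True)
o=get_obs();print({k:np.round(o[k],4) for k in("q","eef_pos","tool_rot","contact_force")})
M=R.from_quat(np.roll(o["tool_rot"],-1)).as_matrix();p=np.array(o["eef_pos"]);print(M)
tip=p+M@[-.0025,0,.0675];print("tip",tip)
g=np.array([.535,-.327,.0035]);print("rows units",M.T@(g-tip)/.02)
# tray from scene + top edges: bright floor masks
t=Cam("top");s=Cam("scene");w=Cam("wrist");cv2.imwrite("pics/w6.png",w.im)
for q in((.5808,-.1893),(.6015,-.405),(.4163,-.407),(.3937,-.2058)): print(s.px([[*q,.026]])[0],w.px([[*q,.026]])[0])
print("tip px w",w.px([tip]),s.px([tip]))
f=s.im[130:220,270:390];cv2.imwrite("pics/m6.png",np.vstack([cv2.resize(w.im,(480,360)),cv2.resize(f,None,fx=2.6,fy=2.6)[:, :480] if 0 else cv2.resize(f,(480,234))]))
E
```

```text
{'q': array([ 1.0183,  0.2113, -0.7177,  2.1739,  0.8282,  0.3588,  0.6126]), 'eef_pos': array([ 0.5081, -0.3004,  0.2122]), 'tool_rot': array([ 0.2653,  0.2788,  0.9196, -0.0792]), 'contact_force': array([ 0.234 , -2.0802, -0.0013])}
[[-0.7038  0.5547  0.4438]
 [ 0.4707  0.832  -0.2935]
 [-0.5321  0.0023 -0.8467]]
tip [ 0.5398 -0.3214  0.1564]
rows units [ 4.1073 -0.3833  6.4474]
[307.2423 185.0345] [437.7983  87.0081]
[324.5317 165.7843] [252.4944 198.8686]
[371.5714 172.7188] [112.0805  67.6758]
[361.9398 192.7803] [ 311.0527 -180.2369]
tip px w [[281.8527 235.3534]] [[333.7671 140.2198]]
```

View pics/m6.png

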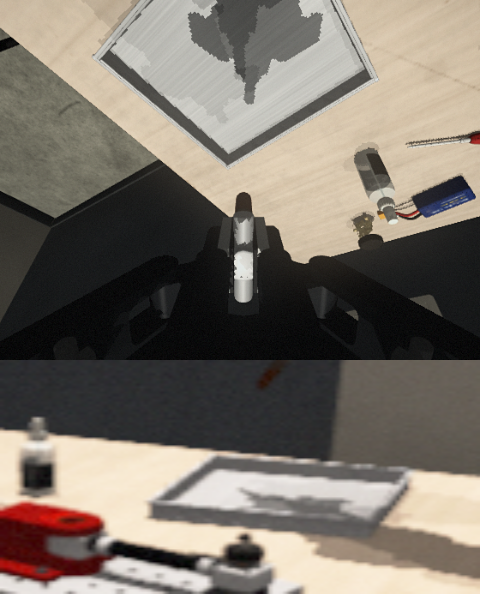

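Wrist view (scaled): tray corners at (378,80), (228,165), (96,55), within 1 cm of the top-view estimates; pin tip at (243,195), as predicted. q6 is getting low, so I'll reduce the lean to about 22° (still over 0.3 rad) and then descend in stages.

Call:
jog_arm:
  moves: [0,0,0,0,1,0,0,0,0,0,0,1,0,0,0,0,0,0,0.5,0,0,0.2,-0.1,0.7,0,0,0,0,0.2,-0.1,0.7,0,0,0,0,0.2,0,0.7,0,0,0,0,0.1,0,0.7,0,0,0,0,0,0,0,0,0,0,0]

```text
t: 22.23
eef_pos: [0.5125, -0.3095, 0.1527]
tool_rot: [0.18, 0.285, 0.94, -0.054]
contact_force: [-0.1, 0.2, -1.0]
gripper_width: 0.101
grasp_force: 80.1
```

```bash
cat > tip.py <<'E'
from h import *
np.set_printoptions(precision=4,suppress=True)
o=get_obs();print({k:np.round(o[k],4) for k in("q","eef_pos","tool_rot","contact_force")})
M=R.from_quat(np.roll(o["tool_rot"],-1)).as_matrix();p=np.array(o["eef_pos"])
tip=p+M@[-.0025,0,.0675];print("tip",tip,"lean",np.arccos(-M[2,2]))
print("units",M.T@(np.array([.545,-.335,.006])-tip)/.02)
E
python3 tip.py
```

```text
{'q': array([ 1.0126,  0.3797, -0.7254,  2.073 ,  0.726 ,  0.5048,  0.7553]), 'eef_pos': array([ 0.5125, -0.3095,  0.1527]), 'tool_rot': array([ 0.1803,  0.2854,  0.9398, -0.0539]), 'contact_force': array([-0.1446,  0.1584, -0.9877])}
tip [ 0.5352 -0.3246  0.0909] lean 0.3785525823179937
units [ 0.9217 -0.1683  4.2   ]
```

Call:
jog_arm:
  moves: [0.15,-0.03,0.7,0,0,0,0,0.15,-0.03,0.7,0,0,0,0,0.15,-0.03,0.7,0,0,0,0,0.15,-0.03,0.7,0,0,0,0,0.15,-0.03,0.7,0,0,0,0,0.1,0,0.4,0,0,0,0,0.07,0,0.3,0,0,0,0,0,0,0,0,0,0,0]

```text
t: 22.9
eef_pos: [0.5236, -0.3205, 0.0697]
tool_rot: [0.182, 0.285, 0.939, -0.055]
contact_force: [-0.0, 0.1, -1.5]
gripper_width: 0.105
grasp_force: 80.1
```

```bash
python3 tip.py
```

```text
{'q': array([ 0.8383,  0.5059, -0.5201,  2.1012,  1.0095,  0.363 ,  0.4842]), 'eef_pos': array([ 0.5236, -0.3205,  0.0697]), 'tool_rot': array([ 0.1821,  0.2852,  0.9394, -0.0551]), 'contact_force': array([-0.0066,  0.0804, -1.4626])}
tip [ 0.5465 -0.3358  0.008 ] lean 0.38287947045844956
units [ 0.1155 -0.0062  0.0628]
```

Call:
jog_arm:
  moves: [0.04,0,0.1,0,0,0,0,0.04,0,0.1,0,0,0,0,0,0,0.02,0,0,0,0,0,0,0,0,0,0,0,0,0,0,0,0,0,0.4,0,0,0,0,0,0,0.6,0,0,0,0,0,0,0.7,0,0,0,0,0,0,0.7]

```text
t: 23.57
eef_pos: [0.5233, -0.3208, 0.0657]
tool_rot: [0.183, 0.285, 0.939, -0.055]
contact_force: [0.1, 0.1, -0.7]
gripper_width: 0.669
grasp_force: 0.0
```

Call:
jog_arm:
  moves: [0,0,0,0,0,0,0.8,0,0,0,0,0,0,0.8,0,0,-0.3,0,0,0,0.8,0,0,-0.6,0,0,0,0.8,0,0,-0.9,0,0,0,0.8,0,0,-0.9,0,0,0,0.8,0,0,-0.9,0,0,0,0.8,0,0,-0.9,0,0,0,0.8]

```text
t: 24.23
eef_pos: [0.4946, -0.3015, 0.1498]
tool_rot: [0.182, 0.285, 0.939, -0.055]
contact_force: [0.8, 0.3, 1.1]
gripper_width: 0.799
grasp_force: 0.0
```

```bash
python3 - <<'E'
from h import *
np.set_printoptions(precision=4,suppress=True)
o=get_obs();print({k:np.round(o[k],4) for k in("t","q","eef_pos","tool_rot","contact_force")})
w=Cam("wrist");s=Cam("scene");save(w,"w7.pkl")
tr=[(.5808,-.1893,.026),(.6015,-.405,.026),(.4163,-.407,.026),(.3937,-.2058,.026)]
print(w.px(tr),w.px([[.545,-.335,.008],[.468,-.283,.008]]))
# pin: brownish/dark or non-floor pixels on tray floor in wrist
cv2.imwrite("pics/m7.png",np.vstack([cv2.resize(w.im,(480,360)),cv2.resize(s.im[150:210,290:390],(400,240))[:, :] if 0 else cv2.resize(s.im[150:210,290:390],(480,236))]))
E
```

```text
{'t': np.float64(24.2333), 'q': array([ 1.0189,  0.3504, -0.7223,  2.1211,  0.733 ,  0.473 ,  0.7388]), 'eef_pos': array([ 0.4946, -0.3015,  0.1498]), 'tool_rot': array([ 0.1824,  0.2848,  0.9394, -0.0554]), 'contact_force': array([0.8315, 0.2872, 1.0772])}
[[459.8383 161.2756]
 [256.3112 276.8915]
 [108.5427 142.8517]
 [325.3475 -89.8376]] [[281.6786 200.3799]
 [281.8065 100.6623]]
```

View pics/m7.png

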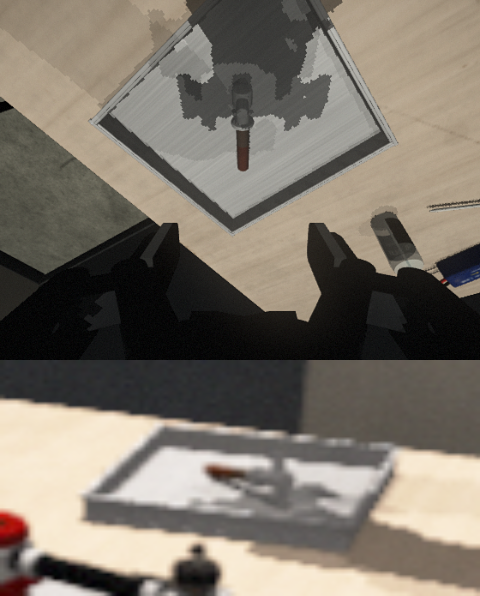

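The wrist view shows the pin lying in the tray, tip at (243,168) and handle at (241,90); the scene view agrees. Now straighten up and go back over the arm.

Call:
jog_arm:
  moves: [0,0,-0.6,0,1,0,0.8,0,0,-0.6,0,1,0,0.8,0,0,-0.6,0,1,0,0.8,0,0,-0.6,0,1,0,0.8,0,0,-0.6,0,1,0,0.8,0,0,0,0,0.48,0,0.8,0,0,0,0,0,-1,0.8,0,0,0,0,0,-1,0.8]

```text
t: 25.0
eef_pos: [0.4835, -0.2944, 0.2062]
tool_rot: [0.0, 0.222, 0.975, -0.0]
contact_force: [0.0, 0.5, -0.1]
gripper_width: 0.801
grasp_force: 0.0
```

Call:
jog_arm:
  moves: [0,0,0,0,0,-1,0.8,0,0,0,0,0,-1,0.8,0,0,0,0,0,-1,0.8,0,0,0,0,0,-0.5,0.8,0,0.4,0,0,0,0,0.8,0,0.9,0,0,0,0,0.8,0,0.9,0,0,0,0,0.8,0,0.9,0,0,0,0,0.8]

```text
t: 25.67
eef_pos: [0.4957, -0.2321, 0.2063]
tool_rot: [0.0, 0.103, 0.995, -0.0]
contact_force: [-0.0, 0.3, -0.3]
gripper_width: 0.802
grasp_force: 0.0
```

```bash
cat > st.py <<'E'
from h import *
import sys
np.set_printoptions(precision=4,suppress=True)
o=get_obs();print({k:np.round(o[k],4) for k in("t","q","eef_pos","tool_rot","contact_force")})
M=R.from_quat(np.roll(o["tool_rot"],-1)).as_matrix();p=np.array(o["eef_pos"])
print("x yaw",np.degrees(np.arctan2(M[1,0],M[0,0])),"tilt vec",M[:,2])
g=np.array([float(v) for v in sys.argv[1:4]]);print("units",M.T@(g-p)/.02)
E
python3 st.py .5005 .0156 .21
```

```text
{'t': np.float64(25.6667), 'q': array([ 1.079 ,  0.4601, -0.9701,  1.842 ,  0.4319,  1.0673,  1.306 ]), 'eef_pos': array([ 0.4957, -0.2321,  0.2063]), 'tool_rot': array([ 0.0004,  0.1035,  0.9946, -0.0002]), 'contact_force': array([-0.0292,  0.2877, -0.3211])}
x yaw 168.12370703845716 tilt vec [ 0.0008 -0.0005 -1.    ]
units [ 2.3143 12.1701 -0.1893]
```

Call:
jog_arm:
  moves: [0.17,0.9,0,0,0,0,0.8,0.17,0.9,0,0,0,0,0.8,0.17,0.9,0,0,0,0,0.8,0.17,0.9,0,0,0,0,0.8,0.17,0.9,0,0,0,0,0.8,0.17,0.9,0,0,0,0,0.8,0.17,0.9,0,0,0,0,0.8,0.17,0.9,0,0,0,0,0.8]

```text
t: 26.33
eef_pos: [0.4981, -0.0853, 0.2063]
tool_rot: [0.0, 0.103, 0.995, -0.0]
contact_force: [0.6, -0.3, -0.7]
gripper_width: 0.799
grasp_force: 0.0
```

Call:
jog_arm:
  moves: [0.17,0.9,0,0,0,0,0.8,0.17,0.9,0,0,0,0,0.8,0.17,0.9,0,0,0,0,0.8,0.17,0.9,0,0,0,0,0.8,0.17,0.9,0,0,0,0,0.8,0.1,0.5,0,0,0,0,0.8,0,0,0,0,0,0,0.8,0,0,0,0,0,0,0.8]

```text
t: 27.0
eef_pos: [0.5001, 0.0151, 0.2064]
tool_rot: [0.0, 0.102, 0.995, -0.001]
contact_force: [-0.1, -0.4, -0.0]
gripper_width: 0.802
grasp_force: 0.0
```

```bash
cat > tube.py <<'E'
from h import *
np.set_printoptions(precision=4,suppress=True)
b0=np.array([.569,.001]);
def tube(c,show=True):
    # cross-sections at boom x=-45..-95: dark run nearest the predicted axis, at mean axis height .05
    yaw=np.radians(-12);ex=np.array([np.cos(yaw),np.sin(yaw)]);ey=np.array([-ex[1],ex[0]]);out=[]
    g=cv2.cvtColor(c.im,cv2.COLOR_BGR2GRAY)
    for x in(-50,-60,-70,-80,-90):
        ys=np.arange(-30,30.1,1)/1000
        P=[[*(b0+ex*x/1000+ey*y),.05] for y in ys];q=c.px(P)
        v=cv2.remap(g,q[:,0].astype(np.float32).reshape(1,-1),q[:,1].astype(np.float32).reshape(1,-1),cv2.INTER_LINEAR)[0]
        out.append((x,' '.join('%d'%k for k in v)))
    return out
if __name__=="__main__":
    c=Cam("wrist");save(c,"w8.pkl")
    for f in("w1.pkl","w2.pkl","w8.pkl"):
        for r in tube(load(f))[::2]: print(f,r)
E
python3 tube.py; python3 st.py .5005 .0156 .21
```

```text
w1.pkl (-50, '59 60 59 56 70 81 78 72 62 75 79 78 75 79 76 68 66 70 68 66 33 16 19 20 19 23 18 21 21 20 21 18 18 18 21 22 21 24 46 67 85 83 83 85 85 85 85 82 79 83 85 86 84 86 85 82 84 85 84 82 83')
w1.pkl (-70, '57 60 62 60 60 61 58 61 59 60 59 59 59 60 51 48 49 49 48 38 16 17 19 20 22 22 19 22 22 21 22 21 25 23 22 23 24 39 59 63 60 62 65 64 64 64 63 61 61 64 79 150 147 145 142 143 142 143 142 139 137')
w1.pkl (-90, '81 72 58 59 61 62 60 61 60 62 59 57 58 59 59 57 49 50 45 28 18 21 19 17 20 18 21 23 25 24 22 24 21 24 24 24 27 46 61 63 63 85 149 139 139 140 140 137 138 141 139 143 144 143 143 143 142 146 143 138 138')
w2.pkl (-50, '61 60 59 61 61 60 63 59 60 60 60 60 63 60 66 57 58 56 50 47 25 20 20 21 21 21 20 22 22 20 20 23 26 21 19 24 21 27 48 62 63 63 64 79 85 86 85 85 86 85 84 86 84 87 86 87 87 86 89 89 86')
w2.pkl (-70, '81 83 74 61 59 60 61 62 59 59 60 61 61 62 59 59 59 52 50 39 25 20 20 23 22 19 20 21 23 24 25 24 24 26 25 23 22 40 64 67 64 63 61 65 64 65 65 65 67 65 63 63 65 65 66 70 71 74 87 87 89')
w2.pkl (-90, '60 60 61 62 59 60 61 61 59 62 61 57 59 60 59 61 56 50 48 32 20
[... 381 characters left out ...]
 92 76 73 73 74 74 76 62 34 22 20 20 22 20 17 22 22 22 22 21 22 22 21 21 21 19 77 90 91 93 91 92 90 90 91 92 91 92 93 93 94 94 92 94 91 91 93 96 96 94')
w8.pkl (-90, '89 94 91 88 89 90 93 91 89 90 92 88 79 77 75 77 76 79 65 24 19 20 21 19 21 26 22 17 22 21 23 24 23 22 21 20 23 68 70 72 71 72 71 68 69 69 71 70 72 72 74 73 73 84 95 93 96 95 103 99 95')
{'t': np.float64(27.05), 'q': array([ 0.7008,  0.3937, -1.0416,  1.9423,  0.3988,  1.029 ,  0.8452]), 'eef_pos': array([0.5002, 0.0142, 0.2063]), 'tool_rot': array([ 0.0005,  0.1029,  0.9947, -0.0007]), 'contact_force': array([-0.1974, -0.6524,  0.143 ])}
x yaw 168.18284570746385 tilt vec [ 0.0008 -0.0015 -1.    ]
units [-0.001   0.0721 -0.1843]
```

Tube cross-sections are 17–18 mm wide in all three wrist views at z = 0.05 (height consistent) and the axis is 2 mm off my prediction: grip point (0.5001, 0.0136, 0.050). Descend.

Call:
jog_arm:
  moves: [0,-0.03,0.5,0,0,0,0.8,0,0,0.8,0,0,0,0.8,0,0,0.8,0,0,0,0.8,0,0,0.8,0,0,0,0.8,0,0,0.8,0,0,0,0.8,0,0,0.8,0,0,0,0.8,0,0,0.8,0,0,0,0.8,0,0,0,0,0,0,0.8]

```text
t: 27.72
eef_pos: [0.498, 0.0125, 0.0972]
tool_rot: [-0.002, 0.103, 0.995, -0.001]
contact_force: [-1.2, -0.6, 0.1]
gripper_width: 0.802
grasp_force: 0.0
```

```bash
python3 st.py .5001 .0136 .031
```

```text
{'t': np.float64(27.7167), 'q': array([ 0.5812,  0.5397, -0.9173,  2.0395,  0.5766,  0.8458,  0.6935]), 'eef_pos': array([0.498 , 0.0125, 0.0972]), 'tool_rot': array([-0.0021,  0.1035,  0.9946, -0.0008]), 'contact_force': array([-1.1853, -0.5516,  0.0863])}
x yaw 168.12052139069044 tilt vec [-0.0044 -0.0012 -1.    ]
units [-0.1064  0.0802  3.3099]
```

Call:
jog_arm:
  moves: [-0.05,0.04,0.6,0,0,0,0.8,-0.05,0.04,0.6,0,0,0,0.8,0,0,0.6,0,0,0,0.8,0,0,0.6,0,0,0,0.8,0,0,0.5,0,0,0,0.8,0,0,0.3,0,0,0,0.8,0,0,0,0,0,0,0.6,0,0,0,0,0,0,0.5]

```text
t: 28.38
eef_pos: [0.5025, 0.0156, 0.0364]
tool_rot: [0.0, 0.102, 0.995, -0.0]
contact_force: [-0.4, 1.2, -0.4]
gripper_width: 0.531
grasp_force: 0.0
```

Call:
jog_arm:
  moves: [0,0,0,0,0,0,0.3,0,0,0,0,0,0,0.3,0,0,0,0,0,0,0.1,0,0,0,0,0,0,0.1,0,0,0,0,0,0,0.1,0,0,0,0,0,0,0.1,0,0,0,0,0,0,0.1,0,0,0,0,0,0,0.1]
  grip_force: 60

```text
t: 29.05
eef_pos: [0.503, 0.015, 0.0373]
tool_rot: [0.001, 0.103, 0.995, -0.001]
contact_force: [-1.0, -1.6, 5.5]
gripper_width: 0.187
grasp_force: 58.4
```

```bash
python3 st.py .5001 .0136 .031
```

```text
{'t': np.float64(29.05), 'q': array([ 0.4992,  0.6294, -0.8268,  2.0655,  0.6966,  0.7455,  0.5934]), 'eef_pos': array([0.503 , 0.015 , 0.0373]), 'tool_rot': array([ 0.0011,  0.1026,  0.9947, -0.0008]), 'contact_force': array([-1.0154, -1.621 ,  5.4802])}
x yaw 168.22245423659115 tilt vec [ 0.0021 -0.0019 -1.    ]
units [ 0.1276 -0.0958  0.3153]
```

Grip sits 6 mm high; reopen, lower, re-grip.

Call:
jog_arm:
  moves: [0,0,0,0,0,0,0.45,0,0,0,0,0,0,0.45,0.1,-0.07,0.3,0,0,0,0.45,0,0,0.05,0,0,0,0.45,0,0,0,0,0,0,0.4,0,0,0,0,0,0,0.1,0,0,0,0,0,0,0.1,0,0,0,0,0,0,0.1]

```text
t: 29.72
eef_pos: [0.5003, 0.0146, 0.0296]
tool_rot: [0.001, 0.102, 0.995, -0.0]
contact_force: [-0.0, -0.1, 0.3]
gripper_width: 0.192
grasp_force: 58.4
```

Call:
jog_arm:
  moves: [0,0,0,0,0,0,0.1,0,0,0,0,0,0,0.1,0,0,0,0,0,0,0.1,0,0,0,0,0,0,0.1,0,0,0,0,0,0,0.1,0,0,0,0,0,0,0.1,0,0,0,0,0,0,0.1,0,0,0,0,0,0,0.1]

```text
t: 30.38
eef_pos: [0.5003, 0.0146, 0.0296]
tool_rot: [0.001, 0.102, 0.995, -0.0]
contact_force: [-1.5, 0.4, 2.3]
gripper_width: 0.19
grasp_force: 58.4
```

```bash
python3 st.py .5001 .0136 .031
```

```text
{'t': np.float64(30.3833), 'q': array([ 0.4926,  0.6383, -0.8162,  2.0739,  0.7102,  0.7302,  0.5819]), 'eef_pos': array([0.5003, 0.0146, 0.0296]), 'tool_rot': array([ 0.0006,  0.1025,  0.9947, -0.0003]), 'contact_force': array([-1.5051,  0.4495,  2.2758])}
x yaw 168.23574416231133 tilt vec [ 0.0012 -0.0007 -1.    ]
units [ 0.0019 -0.0507 -0.0692]
```

Good grip. Lift about 1 mm within the play and draw out along the arm.

Call:
jog_arm:
  moves: [0,0,-0.05,0,0,0,0.1,0.2,0,0,0,0,0,0.1,0.3,0,0,0,0,0,0.1,0.3,0,0,0,0,0,0.1,0.3,0,0,0,0,0,0.1,0.3,0,0,0,0,0,0.1,0.3,0,0,0,0,0,0.1,0.3,0,0,0,0,0,0.1]

```text
t: 31.05
eef_pos: [0.4605, 0.0227, 0.0305]
tool_rot: [0.001, 0.102, 0.995, -0.0]
contact_force: [0.5, -0.2, -2.2]
gripper_width: 0.193
grasp_force: 58.5
```

Call:
jog_arm:
  moves: [0.3,0,0,0,0,0,0.1,0.3,0,0,0,0,0,0.1,0.1,0,0,0,0,0,0.1,0,0,0,0,0,0,0.1,0,0,0,0,0,0,0.1,0,0,0,0,0,0,0.1,0,0,0,0,0,0,0.1,0,0,0,0,0,0,0.1]

```text
t: 31.72
eef_pos: [0.4478, 0.0255, 0.0305]
tool_rot: [0.001, 0.103, 0.995, -0.0]
contact_force: [-0.2, -0.6, -2.6]
gripper_width: 0.189
grasp_force: 58.5
```

```bash
python3 st.py .5001 .0136 .031; python3 - <<'E'
from h import *
w=Cam("wrist");save(w,"w9.pkl");t=Cam("top")
a=load("t4.pkl")
def plate(c):
    h=cv2.cvtColor(c.im,cv2.COLOR_BGR2HSV);Y,X=np.mgrid[:420,:560]
    r=((h[...,0]<8)|(h[...,0]>172))&(h[...,1]>140)&(h[...,2]>40)&(abs(X-320)<30)&(abs(Y-206)<30)
    q=np.argwhere(r);return q.min(0),q.max(0)
print(plate(a),plate(t))
E
```

```text
{'t': np.float64(31.7167), 'q': array([ 0.4892,  0.5766, -0.8325,  2.1899,  0.7116,  0.6672,  0.515 ]), 'eef_pos': array([0.4478, 0.0255, 0.0305]), 'tool_rot': array([ 0.0007,  0.1027,  0.9947, -0.0002]), 'contact_force': array([-0.229 , -0.5582, -2.5513])}
x yaw 168.21559077664858 tilt vec [ 0.0014 -0.0006 -1.    ]
units [-2.6804 -0.049  -0.02  ]
(array([194, 304]), array([221, 322])) (array([190, 305]), array([222, 336]))
```

Drawn out 54 mm with the weight hanging (−2.5 N), nothing catching. Lift.

Call:
jog_arm:
  moves: [0,0,-0.3,0,0,0,0.1,0,0,-0.6,0,0,0,0.1,0,0,-0.7,0,0,0,0.1,0,0,-0.8,0,0,0,0.1,0,0,-0.8,0,0,0,0.1,0,0,-0.8,0,0,0,0.1,0,0,-0.8,0,0,0,0.1,0,0,-0.5,0,0,0,0.1]

```text
t: 32.48
eef_pos: [0.4478, 0.0259, 0.1382]
tool_rot: [0.001, 0.102, 0.995, -0.0]
contact_force: [0.1, 1.2, -1.3]
gripper_width: 0.186
grasp_force: 58.5
```

```bash
python3 st.py .4955 .316 .13;python3 - <<'E'
from h import *
# refine mat corners in wrist/scene views: line-fit on masks at z=.003
for n in("top","scene"):
    c=Cam(n);h=cv2.cvtColor(c.im,cv2.COLOR_BGR2HSV)
    g=blobs((h[...,0]>50)&(h[...,0]<85)&(h[...,1]>130)&(h[...,2]>40),1000)[0]
    P=np.array([c.plane(p,.003)[:2]*1000 for p in cv2.convexHull(g)[:,0]],np.float32);print(n,cv2.minAreaRect(P))
E
```

```text
{'t': np.float64(32.4833), 'q': array([ 0.6673,  0.4053, -1.0219,  2.1188,  0.464 ,  0.8558,  0.7331]), 'eef_pos': array([0.4478, 0.0259, 0.1382]), 'tool_rot': array([ 0.0014,  0.1023,  0.9947, -0.0003]), 'contact_force': array([ 0.1059,  1.2167, -1.346 ])}
x yaw 168.25126470364992 tilt vec [ 0.0027 -0.0009 -1.    ]
units [ 0.62   14.6889  0.4035]
top ((494.98944091796875, 316.96978759765625), (171.45809936523438, 252.66287231445312), 83.4020004272461)
scene ((493.19976806640625, 313.7705078125), (178.93832397460938, 258.3521423339844), 83.50929260253906)
```

Mat centre (0.494, 0.315), yaw −6.5°. Carry over.

Call:
jog_arm:
  moves: [0.04,0.4,0,0,0,0,0.1,0.04,0.9,0,0,0,0,0.1,0.04,0.9,0,0,0,0,0.1,0.04,0.9,0,0,0,0,0.1,0.04,0.9,0,0,0,0,0.1,0.04,0.9,0,0,0,0,0.1,0.04,0.9,0,0,0,0,0.1,0.04,0.9,0,0,0,0,0.1]

```text
t: 33.25
eef_pos: [0.4676, 0.1593, 0.1351]
tool_rot: [-0.0, 0.102, 0.995, -0.001]
contact_force: [0.1, 0.2, -2.0]
gripper_width: 0.188
grasp_force: 58.6
```

Call:
jog_arm:
  moves: [0.04,0.9,0,0,0,0,0.1,0.04,0.9,0,0,0,0,0.1,0.04,0.9,0,0,0,0,0.1,0.04,0.9,0,0,0,0,0.1,0.04,0.9,0,0,0,0,0.1,0.04,0.9,0,0,0,0,0.1,0.04,0.9,0,0,-0.7,0.1,0.04,0.9,0,0,0,-0.6,0.1]

```text
validation failed for argument at $.mo...
```

Call:
jog_arm:
  moves: [0,0.6,0,0,0,0,0.1,0,0.2,0,0,0,0,0.1,0,0,0,0,0,0,0.1,0,0,0.6,0,0,0,0.1,0,0,0.7,0,0,0,0.1,0,0,0.6,0,0,0,0.1,0,0,0.5,0,0,0,0.1,0,0,0,0,0,0,0.1]

```text
t: 33.92
eef_pos: [0.4701, 0.1721, 0.0856]
tool_rot: [-0.001, 0.103, 0.995, -0.001]
contact_force: [-0.1, 0.4, -2.0]
gripper_width: 0.186
grasp_force: 58.7
```

```bash
python3 st.py .494 .315 .002
```

```text
{'t': np.float64(33.9167), 'q': array([ 0.2493,  0.5655, -0.9142,  2.0413,  0.6103,  0.8347,  0.3421]), 'eef_pos': array([0.4701, 0.1721, 0.0856]), 'tool_rot': array([-0.0015,  0.1028,  0.9947, -0.0014]), 'contact_force': array([-0.1013,  0.4188, -2.0355])}
x yaw 168.19514164003192 tilt vec [-0.0032 -0.0026 -1.    ]
units [0.2813 7.2509 4.1565]
```

My second call had a malformed row and was refused, so the arm is short of the mat but safe at 91 mm. Continue.

Call:
jog_arm:
  moves: [0.04,0.8,0,0,0,0,0.1,0.04,0.95,0,0,0,0,0.1,0.04,0.95,0,0,0,0,0.1,0.04,0.95,0,0,0,0,0.1,0.04,0.95,0,0,0,0,0.1,0.04,0.95,0,0,0,0,0.1,0.04,0.9,0,0,0,0,0.1,0,0.7,0,0,0,0,0.1]

```text
t: 34.58
eef_pos: [0.4954, 0.3164, 0.0883]
tool_rot: [0.001, 0.102, 0.995, 0.0]
contact_force: [-0.2, 0.2, -2.4]
gripper_width: 0.19
grasp_force: 58.8
```

Call:
jog_arm:
  moves: [0,0,0,0,0,-0.7,0.1,0,0,0,0,0,-0.6,0.1,0,0,0.6,0,0,0,0.1,0,0,0.8,0,0,0,0.1,0,0,0.7,0,0,0,0.1,0,0,0.6,0,0,0,0.1,0,0,0.3,0,0,0,0.1,0,0,0,0,0,0,0.1]

```text
t: 35.25
eef_pos: [0.4943, 0.3137, 0.026]
tool_rot: [-0.001, 0.057, 0.998, -0.001]
contact_force: [-0.1, -0.2, -2.0]
gripper_width: 0.189
grasp_force: 58.8
```

```bash
python3 st.py .494 .315 .000;python3 - <<'E'
from h import *
# boom bottom height check: tube/clamp seen in scene
c=Cam("wrist");save(c,"w10.pkl");s=Cam("scene");cv2.imwrite("pics/s10.png",s.im)
E
```

```text
{'t': np.float64(35.25), 'q': array([-0.0675,  0.7583, -0.828 ,  1.8715,  0.7379,  0.8542,  0.1792]), 'eef_pos': array([0.4943, 0.3137, 0.026 ]), 'tool_rot': array([-0.0009,  0.0574,  0.9984, -0.0015]), 'contact_force': array([-0.0523, -0.191 , -1.9852])}
x yaw 173.42177901666392 tilt vec [-0.0019 -0.0028 -1.    ]
units [0.0223 0.0651 1.2988]
```

Boom underside is about 32 mm up. The fingertips reach the mat before the underside does, so lower gently and watch the force for contact.

Call:
jog_arm:
  moves: [0,0.06,0.3,0,0,0,0.1,0,0,0.3,0,0,0,0.1,0,0,0.2,0,0,0,0.1,0,0,0.1,0,0,0,0.1,0,0,0.05,0,0,0,0.1,0,0,0.05,0,0,0,0.1,0,0,0,0,0,0,0.1,0,0,0,0,0,0,0.1]

```text
t: 36.02
eef_pos: [0.4958, 0.316, 0.0085]
tool_rot: [0.001, 0.057, 0.998, -0.0]
contact_force: [0.2, -0.1, -3.1]
gripper_width: 0.188
grasp_force: 58.8
```

Call:
jog_arm:
  moves: [0,0,0.05,0,0,0,0.1,0,0,0.05,0,0,0,0.1,0,0,0,0,0,0,0.1,0,0,0,0,0,0,0.1,0,0,0,0,0,0,0.1,0,0,0,0,0,0,0.1,0,0,0,0,0,0,0.1,0,0,0,0,0,0,0.1]

```text
t: 36.68
eef_pos: [0.4957, 0.3159, 0.0064]
tool_rot: [0.001, 0.057, 0.998, -0.0]
contact_force: [0.4, -0.0, -0.3]
gripper_width: 0.192
grasp_force: 58.8
```

Call:
jog_arm:
  moves: [0,0,0.05,0,0,0,0.1,0,0,0,0,0,0,0.1,0,0,0.05,0,0,0,0.1,0,0,0,0,0,0,0.1,0,0,0.05,0,0,0,0.1,0,0,0,0,0,0,0.1,0,0,0,0,0,0,0.1,0,0,0,0,0,0,0.1]

```text
t: 37.35
eef_pos: [0.4957, 0.316, 0.0035]
tool_rot: [0.001, 0.057, 0.998, -0.0]
contact_force: [-0.9, -1.6, 1.4]
gripper_width: 0.19
grasp_force: 61.2
```

```bash
python3 - <<'E'
from h import *
np.set_printoptions(precision=3,suppress=True)
a=[get_obs()["contact_force"]]
for i in range(3): Cam("wrist");a.append(get_obs()["contact_force"])
print(np.array(a),get_obs()["eef_pos"])
E
```

```text
[[-0.866 -1.552  1.415]
 [-0.861 -0.763  2.298]
 [-1.102 -1.088  2.285]
 [-1.088 -1.063  1.375]] [0.496 0.316 0.004]
```

Fingertips just touch the mat (≈4 N); the underside is only about 6–7 mm up. Release flat.

Call:
jog_arm:
  moves: [0,0,0,0,0,0,0.25,0,0,0,0,0,0,0.3,0,0,0,0,0,0,0.4,0,0,0,0,0,0,0.5,0,0,0,0,0,0,0.6,0,0,0,0,0,0,0.6,0,0,0,0,0,0,0.6,0,0,-0.1,0,0,0,0.6]

```text
t: 38.17
eef_pos: [0.4955, 0.3158, 0.0051]
tool_rot: [0.0, 0.057, 0.998, -0.001]
contact_force: [0.3, -0.0, 1.0]
gripper_width: 0.599
grasp_force: 0.0
```

Call:
jog_arm:
  moves: [0,0,-0.3,0,0,0,0.6,0,0,-0.5,0,0,0,0.6,0,0,-0.8,0,0,0,0.6,0,0,-0.9,0,0,0,0.6,0,0,-0.9,0,0,0,0.6,0,0,-0.9,0,0,0,0.6,0,0,-0.9,0,0,0,0.6,0,0,-0.9,0,0,0,0.6]

```text
t: 38.83
eef_pos: [0.4956, 0.3164, 0.13]
tool_rot: [0.001, 0.057, 0.998, 0.0]
contact_force: [0.8, -0.2, -1.4]
gripper_width: 0.602
grasp_force: 0.0
```

Call:
jog_arm:
  moves: [0,0,-0.9,0,0,0,0.6,0,0,-0.9,0,0,0,0.6,0,0,-0.5,0,0,0,0.6,0,0,0,0,0,0,0.6,0,0,0,0,0,0,0.6,0,0,0,0,0,0,0.6,0,0,0,0,0,0,0.6,0,0,0,0,0,0,0.6]

```text
t: 39.5
eef_pos: [0.495, 0.3156, 0.1723]
tool_rot: [-0.0, 0.057, 0.998, -0.001]
contact_force: [-0.1, -0.2, 0.8]
gripper_width: 0.598
grasp_force: 0.0
```

```bash
python3 st.py .494 .315 .1; python3 - <<'E'
from h import *
np.set_printoptions(precision=4,suppress=True)
c=Cam("wrist");save(c,"w11.pkl");s=Cam("scene");cv2.imwrite("pics/w11.png",c.im)
def pr(c,zc,zm):
    h=cv2.cvtColor(c.im,cv2.COLOR_BGR2HSV)
    g=(h[...,0]>50)&(h[...,0]<85)&(h[...,1]>100)&(h[...,2]>20)
    k=blobs(g,1000)[0];hull=cv2.convexHull(k);ins=cv2.drawContours(np.zeros(g.shape,np.uint8),[hull],-1,255,-1)>0
    P=np.array([c.plane(p,.003)[:2]*1000 for p in hull[:,0]],np.float32);print("mat",cv2.minAreaRect(P))
    b=blobs(ins&~g,150)
    for q in b[:3]:
        Q=np.array([c.plane(p,zc)[:2]*1000 for p in q[:,0]],np.float32);print("boom",cv2.contourArea(q),cv2.minAreaRect(Q))
    return ins,g,b
pr(s,.02,0); pr(c,.02,0)
# tube cross-sections along the expected axis in wrist view at z=.017
h=cv2.cvtColor(c.im,cv2.COLOR_BGR2HSV);g=~((h[...,0]>50)&(h[...,0]<85)&(h[...,1]>100)&(h[...,2]>20))
g0=np.array([.4957,.316]);yaw=np.radians(-6.6);ex=np.array([np.cos(yaw),np.sin(yaw)]);ey=np.array([-ex[1],ex[0]])
for x in range(-120,121,20):
    q=c.px([[*(g0+ex*x/1000+ey*y/1000),.017] for y in range(-40,41,2)])
    print(x,''.join('.' if not(0<=int(v)<420 and 0<=int(u)<560) else '#' if g[int(v),int(u)] else '-' for u,v in q))
E
```

```text
{'t': np.float64(39.5), 'q': array([ 0.0361,  0.5842, -0.9734,  1.7803,  0.5459,  1.0753,  0.3238]), 'eef_pos': array([0.495 , 0.3156, 0.1723]), 'tool_rot': array([-0.0001,  0.0572,  0.9984, -0.0009]), 'contact_force': array([-0.1119, -0.2486,  0.7723])}
x yaw 173.44036424920708 tilt vec [-0.0003 -0.0017 -1.    ]
units [ 0.0476 -0.0315  3.617 ]
mat ((493.9436950683594, 313.8385009765625), (179.09629821777344, 259.81378173828125), 83.54212188720703)
boom 938.0 ((494.06964111328125, 297.6548767089844), (102.24128723144531, 217.4236602783203), 85.30120849609375)
mat ((497.14166259765625, 317.8304443359375), (178.6064453125, 250.9399871826172), 83.49590301513672)
boom 5420.5 ((491.8929748535156, 318.894287109375), (37.270267486572266, 188.12168884277344), 83.4565200805664)
boom 2062.0 ((524.1170654296875, 375.32415771484375), (87.19569396972656, 250.27581787109375), 56.06993865966797)
boom 834.5 ((571.8916625976562, 250.19790649414062), (52.5704231262207, 35.838706970214844), 33.48270797729492)
-120 -----------------------------------------
-100 -----------------------------------------
-80 -------------#################-----------
-60 -----------------#########---------------
-40 -----------------#######-#---------------
-20 -----------------#####--##---------------
0 -----------------#########---------------
20 -----------------#########---------------
40 ----------------###########--------------
60 ------------####################---------
80 -------------##################----------
100 ###--------------------------------------
120 #########################################
```

The arm lies on the mat: a 188 × 37 mm footprint centred at (0.492, 0.319), margins over 30 mm, clamp and knuckle at the right ends. The gripper is clear, so I'm handing in.

```bash
python3 - <<'E'
from station import *
print(hand_in())
E
```

```text
the job is handed in; nothing more can be done
None
```

I handed the job in at about 39.5 s. The pin is worked out and lying in the steel tray, and the arm is drawn out and lies flat and wholly on the green mat. The plate kept its place as far as the cameras showed, and I never touched the pliers, bottle or tape; I checked the arm's final position by measurement only, and did not look at the pin, motor or bystanders again at the end.

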